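# Hold a spring at its test compression

## Task

Test the spring in the lever tester: with the spring unloaded, zero the force indicator by pressing its big oblong middle key fully down and letting it go (leave the two round keys alone). Then bring the hand lever down until the spring is compressed by 15 mm, never past 20 mm, and keep it steady there so the force can be read: finish while still holding the lever down, with nothing else on the counter disturbed.

Things in the scene. Friction and masses are not known exactly. Their poses are not given: they have to be found in the camera images.
- key_zero (a joint): Travel of the indicator's oblong zero key, in m: 0 up, 0.005 fully down; it moves straight down (-z), needs about 1.5 N to start and 5 N fully down, and springs back up when let go.
- indicator: Bench force indicator: grey box 150 mm deep (x), 200 mm wide (y), origin under its centre, keys towards its -x. Its flat key deck is 50 mm above the counter and carries three white keys in a row along y, 35 mm in front (-x) of its centre; the display housing behind the deck, from 20 mm behind its centre to its rear, rises to 96 mm.
- key_zero_top (a point): Centre of the top of the zero key, the middle one of the three: plain white oblong, 38 mm along the indicator's y by 24 mm along its x, its top 10 mm proud of the deck, 60 mm above the counter. Axes are the indicator's.
- key_left (a joint): Travel of the round key on the indicator's +y side, in m: 0 up, 0.005 down; not to be pressed.
- key_right (a joint): Travel of the round key on the indicator's -y side, in m: 0 up, 0.005 down; not to be pressed.
- key_left_top (a point): Centre of the top of that round key, diameter 16 mm, 60 mm from the zero key along the indicator's +y, same height.
- key_right_top (a point): Centre of the top of the other round key, diameter 16 mm, 60 mm from the zero key along the indicator's -y, same height.
- ram (a joint): Downward travel of the tester's ram, in m = compression of the test spring: 0 at rest (ram up, the 64 mm long spring just fills the gap between the round platens), 0.015 is the wanted compression, end stop 0.024. Geared to the lever: 30 mm of ram travel per rad of lever turn. A pointer on the ram runs down a scale with a tick every 5 mm, the first at rest.
- lever (a joint): Turn of the hand lever, in rad: 0 at rest (held up by its spring), grows as the grip is brought down, stop at 0.8; 0.5 rad gives 15 mm of ram travel. Let go, it springs back up. Holding it at 0.5 rad takes about 11 N straight down at the grip's centre, starting it from rest about 2 N.
- lever_grip (a point): Centre of the lever's grey plastic cylindrical grip: diameter 24, length 80 mm, lying along the lever, middle 200 mm, free end 240 mm from the pivot (12 mm steel rod between). At rest the lever points 0.45 rad above level, grip centre 302 mm above the counter; at 0.5 rad of turn 0.05 rad below level, grip centre 205 mm up. It moves in the upright plane through pivot and grip.
- lever_pivot (a point): The lever's pivot axis at the lever's mid-plane, 215 mm above the counter. Axes are the tester's: the pivot axis is level, along y; the lever points to -x (the tester's front) and its grip swings down.
- tester: The lever spring tester: grey cast C-frame, origin under its centre, front to its -x. Base 220 (x) x 170 (y) x 40 mm; column at the rear; head 85 mm wide (y), 180 to 265 mm high, reaching 65 mm in front of the origin. Ram and spring stand 30 mm in front of the origin, ram top at 314 mm at rest. The lever pivots on the head's right (-y) side, 78 mm from the middle.
- tray: Bystander: grey open tray, 100 x 140 x 35 mm, with two spare springs standing in it; origin under its centre.
- spring_a: Bystander: spare coil spring standing in the tray, diameter 33, height 64 mm; origin under its centre.
- spring_b: Bystander: second spare coil spring standing in the tray, same size; origin under its centre.
- caliper: Bystander: digital caliper lying flat, 215 mm long along its x, 13 mm high; origin under its middle.
- hat: Bystander: yellow safety helmet, about 260 mm across, 150 mm high; origin under its centre.
- disc: Bystander: steel sample disc standing on end, diameter 40, height 30 mm; origin under its centre.
- mug: Bystander: white mug, 80 mm across, 95 mm high, handle to its +y; origin under its centre.
- screwdriver: Bystander: screwdriver lying along its x; origin under its middle.

How it is judged:
On the way, in this order (a step that is already met when the one before it is completed fails the run):
1. the zero key is pressed fully down with the spring unloaded (value of joint key_zero above 0.004 m and value of joint ram below 0.001 m), for 0.1 s.
2. the zero key is let go again before the lever is moved (value of joint each of key_zero, ram below 0.001 m), for 0.1 s.
3. the lever is held so that the spring is compressed by 15 mm (value of joint ram between 0.0135 and 0.0165 m and contact force between any of the fingers, the arm and lever above 3 N), for 1 s.
At the end, for the whole second after the job is handed in: The robot still holds the lever down (more than 3 N on it) and the spring is compressed by 15 mm, within 1.5 mm, steadily (ram slower than 3 mm/s), with the zero key up (all of step 3 and velocity of joint ram between -0.003 and 0.003 m/s and value of joint key_zero below 0.001 m); the arm keeps its last pose, push and grip.
It fails at once if the spring is compressed by more than 20 mm (value of joint ram above 0.02 m).
It fails at once if the zero key is pressed while the spring is loaded (value of joint key_zero above 0.003 m and value of joint ram above 0.002 m).
It fails at once if a round key is pressed (value of joint any of key_left, key_right above 0.0025 m).
It fails at once if a bystander is pushed more than 30 mm from its place (distance of any of spring_a, spring_b, caliper, hat, disc, mug, screwdriver from where it was at the start of the episode above 0.03 m).
It also fails if it takes over 64 s, if anything falls off the work surface, if the arm or the gripper's body presses on something with over 40 N, if the wrist force passes 120 N, or if a joint passes its speed limit or range.

## Robot

A 6-joint arm with a two-finger parallel gripper is mounted at the origin on the work surface. World frame = base frame: x ahead of the robot, y to its left, z up, the work surface at z = 0. Lengths are in m, angles in rad, forces in N, time in s.
With the tool pointing down it reaches from about 0.325 to 0.875 m from the base axis. Payload 4.4 kg.
Tool frame: the origin (TCP) lies at the very end of the fingers, on their centre line; the grasp point (between the pads) lies 19 mm behind it; z points along the fingers, y is the line along which they close (so a half turn about z gives the same grasp; the last joint's range is limited). The gripper opens to 85 mm and grips with 20 to 120 N. Pads are 22 mm wide; open, the fingers measure 114 mm over their backs; the gripper's body (76 mm by 85 mm) begins 54 mm behind the grasp point. The pads swing forward as they close: fully open they stand 13 mm farther back than shut.
Start: joints at [-1.256, 0.207, 1.542, -0, 1.393, -0.15], TCP at [0.258, -0.514, 0.231] pointing down, gripper open.
Joint ranges: [-2.73, 2.73], [-0.86, 2.22], [0.23, 2.46], [-1.11, 4.25], [0.08, 2.63], [-2.82, 2.82]. Speed limits (rad/s): [2.79, 2.79, 3.14, 3.14, 3.14, 3.14].

## Interface

Orientations are given as a 3x3 rotation matrix whose columns are the frame's x, y, z axes.
In Python, from workcell import readout, eyes, robot gives the robot as it stands.
- The arm moves only by the tool arm_command, never from a script. Its argument "moves" is a list that holds one entry, the list of rows, each a list of 7 numbers: the gripper command: -1 is shut, 1 is fully open, values between are in proportion, then the shift along the tool's x, y, z in cm, then the turn, a rotation vector about the tool's x, y, z in degrees. In form: [[[fingers, tx, ty, tz, ax, ay, az], ...]]. A call has 1 to 10 rows; each row is the pose to reach, as a shift and turn from the pose commanded when the call began, along the tool's axes at that moment; what a row does not reach only later rows make up. A row lasts 1/12 s, in which the tool goes at most 41.7 mm and 7.16 degrees, less where a joint would pass 70% of its speed; a pose out of reach is approached as far as the arm can. A call with a gripper value outside its range is refused whole. The fingers move at their own pace and stop on an object; "squeeze" is the grip in N (left out, the last holds). Time passes only in rows, so rows that repeat a pose let the fingers close. It gives the time, the measured TCP pose, the force, the opening and the grip force at its end, in the units of the state.
- readout.read_state(): the state, without advancing time (a new reading comes with each control period).
- eyes.snapshot(name): name is "scene" or "top" or "wrist"; returns (picture, depth): 384x512x3 uint8, blue, green, red; 384x512 float32, m along the optical axis (not along the pixel's ray), 0 where there is no reading.
- eyes.calibration(name): a dict with "intrinsics" (3x3 intrinsics, pixels), "pose" (4x4, takes a point from camera to world coordinates); the wrist camera has in their place "tool_from_camera" (4x4, takes a point from camera to tool coordinates, whose origin is the TCP and whose axes are the flange's). Camera axes: x right, y down, z forward; pixel columns grow to the right and rows downward; lengths in m; the calibration is good to about 2 mm. A picture is of the moment at which its call begins: read the wrist's pose just before it. calibration takes no time and is no camera call.
- robot.finish_job(): hands the job in; it is judged then, once.
The state is a dict: "time": time; "joints": joint angles; "joint_velocities": joint speeds; "tau": joint torques, N m; "tcp_pos": TCP position; "tool_rot": TCP orientation; "wrist_force": force on the tool from outside, world axes, zero at the start; "ft_torque": the same for the moment, N m; "width": finger opening in m; "grasp_force": force on a finger pad.
Only numpy, scipy, OpenCV 4.12 (cv2) and the standard library are available. Lean on these libraries where they do the work, as an engineer would, in place of code of your own. Each camera call takes 0.05 s, during which the arm holds its last target. There are 200 camera calls.

## Working session

There is one attempt and no reset: what is moved stays moved. The work goes in short steps, Python scripts to look and compute and a tool call to move; the robot and the scene stay as the last step left them, time stands still between calls to the robot, and variables do not carry over. Pictures are saved under pics/ and viewed, at most 10 in all, crops included, and the job is handed in when it is done.

Besides the shell and the picture viewer there is one more tool, called after "Call:" as name(argument=value, ...), one argument or row to a line, values as JSON. arm_command: Moves the arm, as the interface text tells. Its arguments: {"type":"object","properties":{"moves":{"type":"array"},"squeeze":{"type":"number"}},"required":["moves"]}

```bash
mkdir -p pics; cat > h.py <<'E'
import numpy as np,cv2
from workcell import readout,eyes,robot
def cloud(n):
    s=readout.read_state(); im,d=eyes.snapshot(n); c=eyes.calibration(n)
    K=np.array(c["intrinsics"])
    if "pose" in c: T=np.array(c["pose"])
    else:
        T=np.eye(4);T[:3,:3]=s["tool_rot"];T[:3,3]=s["tcp_pos"];T=T@np.array(c["tool_from_camera"])
    v,u=np.mgrid[:384,:512]
    P=np.stack([(u-K[0,2])/K[0,0]*d,(v-K[1,2])/K[1,1]*d,d],-1)@T[:3,:3].T+T[:3,3]
    P[d==0]=np.nan
    return im,P,K,T
E
python3 - <<'E'
from h import *
for n in("scene","top"):
    im,P,K,T=cloud(n); cv2.imwrite(f"pics/{n}.png",im); np.savez(f"{n}.npz",im=im,P=P,K=K,T=T)
    print(n,K[0,0],T.round(3).tolist())
a,b=[np.load(f"{n}.npz")["im"] for n in("scene","top")]
cv2.imwrite("pics/s1.png",cv2.resize(a,(800,600)));cv2.imwrite("pics/t1.png",cv2.resize(b,(800,600)))
s=readout.read_state();print(s["time"],np.array(s["tool_rot"]).round(3).tolist())
E
```

```text
scene 396.659254437922 [[-0.055, 0.74, -0.67, 1.355], [0.998, 0.032, -0.046, 0.16], [-0.012, -0.672, -0.741, 1.104], [0.0, 0.0, 0.0, 1.0]]
top 443.3820361416981 [[-0.001, -0.99, 0.141, 0.268], [-1.0, -0.001, -0.012, 0.101], [0.012, -0.141, -0.99, 1.86], [0.0, 0.0, 0.0, 1.0]]
0.1 [[0.893, 0.449, -0.001], [0.449, -0.893, 0.002], [0.0, -0.002, -1.0]]
```

View pics/s1.png

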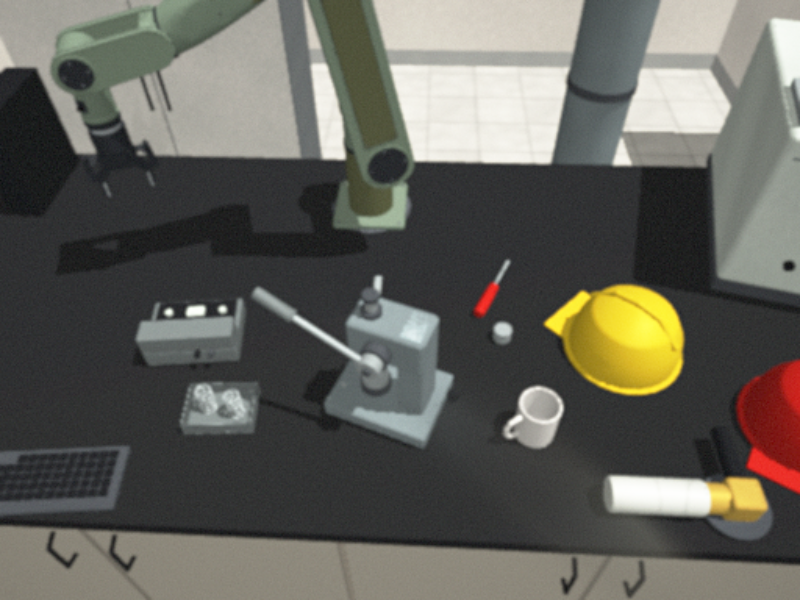

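View pics/t1.png

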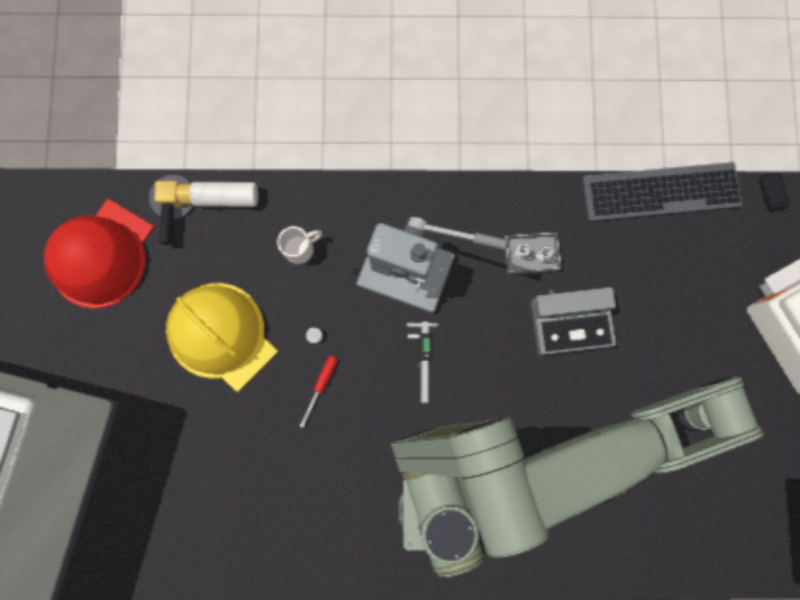

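The scene view shows the indicator's keys at about (195,310). The lever runs from its pivot at (375,365) up to the grip at (272,302). In the top view the zero key is at (577,335), the round keys at (555,338) and (600,332), the lever pivot at (417,224) and the grip at about (490,240), with the tray right beside the grip.

```bash
python3 - <<'E'
from h import *
z=np.load("top.npz");im,P,K,T=z["im"],z["P"],z["K"],z["T"]
def ray(u,v,h,K=K,T=T):
    d=T[:3,:3]@np.array([(u-K[0,2])/K[0,0],(v-K[1,2])/K[1,1],1]);return T[:3,3]+d*(h-T[2,3])/d[2]
m=(im.min(2)>170).astype(np.uint8);m[:198]=0;m[225:]=0;m[:,:340]=0;m[:,395:]=0
n,l,s,c=cv2.connectedComponentsWithStats(m)
for i in range(1,n): print("top key",s[i,4],c[i].round(1),ray(*c[i],.06).round(4))
z2=np.load("scene.npz");i2,P2,K2,T2=z2["im"],z2["P"],z2["K"],z2["T"]
m=(i2.min(2)>150).astype(np.uint8);m[:185]=0;m[:,:95]=0;m[:,155:]=0;m[206:]=0
n,l,s,c=cv2.connectedComponentsWithStats(m)
for i in range(1,n): print("scene key",s[i,4],c[i].round(1),ray(*c[i],.06,K2,T2).round(4))
# grip/lever points from depth
for n_,Q in(("top",P),("scene",P2)):
    q=Q.reshape(-1,3);q=q[np.isfinite(q).all(1)]
    q=q[(q[:,0]>.4)&(q[:,0]<.9)&(q[:,1]>-.35)&(q[:,1]<.2)]
    b=q[(q[:,2]>.2)&(q[:,2]<.36)]
    w=b[(b[:,2]>.27)&(b[:,1]<-.02)]
    print(n_,len(w),w.mean(0) if len(w) else 0,w.min(0),w.max(0))
    for y in np.arange(-.2,.16,.02):
        t=b[abs(b[:,1]-y)<.01]
        if len(t):print(round(y,2),len(t),np.median(t,0).round(3),t.min(0).round(3),t.max(0).round(3))
# tester base edges
q=P.reshape(-1,3);b=q[(q[:,2]>.033)&(q[:,2]<.046)&(q[:,0]>.4)&(q[:,0]<.8)&(abs(q[:,1]-.1)<.16)]
print(cv2.minAreaRect(b[:,:2].astype(np.float32)))
h=q[(q[:,2]>.25)&(q[:,2]<.275)&(q[:,0]>.45)&(q[:,0]<.85)&(abs(q[:,1]-.13)<.1)]
print("head",cv2.minAreaRect(h[:,:2].astype(np.float32)))
r=q[(q[:,2]>.305)&(q[:,2]<.325)&(q[:,1]>0.02)&(q[:,1]<.2)&(q[:,0]>.5)&(q[:,0]<.8)];print("ram",len(r),r.mean(0))
E
```

```text
top key 50 [369.2 213.7] [ 0.454  -0.3585  0.06  ]
top key 12 [383.5 212. ] [ 0.4609 -0.4174  0.06  ]
top key 12 [354.5 215.5] [ 0.4465 -0.2979  0.06  ]
scene key 19 [107.8 199.4] [ 0.4663 -0.4179  0.06  ]
scene key 74 [124.6 198.8] [ 0.4608 -0.3591  0.06  ]
scene key 18 [142.  197.5] [ 0.4523 -0.2992  0.06  ]
scene key 2 [123.5 205. ] [ 0.4895 -0.3552  0.06  ]
scene key 3 [128. 205.] [ 0.4888 -0.3395  0.06  ]
scene key 1 [131. 205.] [ 0.4883 -0.329   0.06  ]
scene key 4 [136.5 205. ] [ 0.4875 -0.3098  0.06  ]
scene key 9 [143.3 204.6] [ 0.4844 -0.2865  0.06  ]
top 178 [ 0.64702879 -0.09508003  0.30373265] [ 0.62311042 -0.14369506  0.27029528] [ 0.67498424 -0.0207693   0.33010031]
-0.14 23 [ 0.633 -0.136  0.322] [ 0.623 -0.144  0.304] [ 0.644 -0.13   0.33 ]
-0.12 42 [ 0.637 -0.12   0.317] [ 0.626 -0.13   0.305] [ 0.654 -0.11   0.329]
-0.1 40 [ 0.645 -0.1    0.307] [ 0.633 -0.109  0.296] [ 0.661 -0.09   0.32 ]
-0.08 36 [ 0.652 -0.08   0.299] [ 0.638 -0.088  0.285] [ 0.668 -0.07   0.306]
-0.06 22 [ 0.66  -0.062  0.284] [ 0.647 -0.07   0.27 ] [ 0.671 -0.05   0.296]
-0.04 19 [ 0.667 -0.0
[... 1469 characters left out ...]
0.201] [0.7   0.03  0.265]
0.04 271 [0.659 0.041 0.253] [0.592 0.03  0.202] [0.716 0.05  0.313]
0.06 394 [0.666 0.061 0.259] [0.608 0.05  0.201] [0.728 0.07  0.316]
0.08 378 [0.672 0.079 0.26 ] [0.587 0.07  0.201] [0.728 0.09  0.316]
0.1 284 [0.671 0.1   0.262] [0.593 0.09  0.204] [0.705 0.11  0.268]
0.12 270 [0.672 0.12  0.262] [0.599 0.11  0.201] [0.695 0.13  0.268]
0.14 272 [0.68  0.14  0.262] [0.61  0.13  0.201] [0.703 0.15  0.268]
((0.6328190565109253, 0.09104900062084198), (0.22403964400291443, 0.16925007104873657), 70.22714233398438)
head ((0.6376533508300781, 0.10002858936786652), (0.15256120264530182, 0.08730870485305786), 69.70500183105469)
ram 60 [0.62253327 0.06147352 0.31251185]
```

Call:
arm_command(
  moves=[
    [[-1, 8, -1.6, 0, 0, 0, 7], [-1, 16, -3.2, 0, 0, 0, 14], [-1, 24.7, -4.9, 9, 0, 0, 19.8], [-1, 24.7, -4.9, 9, 0, 0, 19.8], [-1, 24.7, -4.9, 9, 0, 0, 19.8], [-1, 24.7, -4.9, 9, 0, 0, 19.8], [-1, 24.7, -4.9, 9, 0, 0, 19.8], [-1, 24.7, -4.9, 9, 0, 0, 19.8], [-1, 24.7, -4.9, 9, 0, 0, 19.8], [-1, 24.7, -4.9, 9, 0, 0, 19.8]],
  ],
)

```text
time: 0.93
tcp_pos: [0.4567, -0.3594, 0.1413]
tool_rot: [[0.993, 0.12, -0.001], [0.12, -0.993, -0.0], [-0.001, 0.0, -1.0]]
wrist_force: [-0.6, 0.3, 0.0]
width: 0.0002
grasp_force: 0.0
```

```bash
python3 - <<'E'
from h import *
im,P,K,T=cloud("wrist");cv2.imwrite("pics/w1.png",im);s=readout.read_state()
print(s["tcp_pos"],np.array(s["tool_rot"]).round(3).tolist(),s["time"],s["wrist_force"],s["width"])
m=(im.min(2)>150).astype(np.uint8)
n,l,st,c=cv2.connectedComponentsWithStats(m)
for i in range(1,n):
    if st[i,4]>60:
        d=T[:3,:3]@np.array([(c[i][0]-K[0,2])/K[0,0],(c[i][1]-K[1,2])/K[1,1],1]);print(st[i],c[i].round(),(T[:3,3]+d*(.06-T[2,3])/d[2]).round(4))
E
```

```text
[ 0.4566011  -0.36011059  0.14192059] [[0.993, 0.119, 0.0], [0.119, -0.993, -0.001], [0.0, 0.001, -1.0]] 0.9833 [ 0.08024276 -0.51766713  0.350078  ] 2.1310711377906137e-05
[   99    53   306    85 24999] [252.  94.] [ 0.5407 -0.3494  0.06  ]
[ 138  138  229   98 2286] [222. 168.] [ 0.4801 -0.3314  0.06  ]
[ 230  184   44   29 1195] [251. 198.] [ 0.4563 -0.3589  0.06  ]
[174 189  20  19 289] [184. 198.] [ 0.4494 -0.3009  0.06  ]
[310 189  19  20 277] [319. 199.] [ 0.4632 -0.4175  0.06  ]
[238 225  12  37 298] [244. 240.] [ 0.416  -0.3574  0.06  ]
[256 225  12  37 297] [261. 240.] [ 0.4178 -0.3725  0.06  ]
[276 233  43   3  92] [295. 234.] [ 0.4274 -0.4023  0.06  ]
[ 77 344  15  26 232] [ 84. 357.] [ 0.2652 -0.2072  0.06  ]
```

View pics/w1.png

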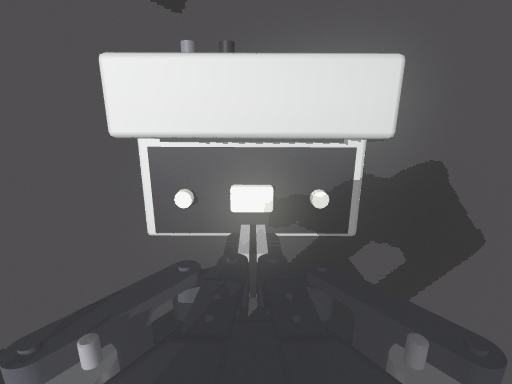

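The wrist view shows the zero key at (251,198), between the round keys at (184,198) and (319,199). It works out to (0.456,-0.359), right under the TCP.

Call:
arm_command(
  moves=[
    [[-1, 0, -0.1, 4, 0, 0, 0], [-1, 0, -0.1, 7, 0, 0, 0], [-1, 0, -0.1, 7.8, 0, 0, 0], [-1, 0, -0.1, 8.2, 0, 0, 0], [-1, 0, -0.1, 8.5, 0, 0, 0], [-1, 0, -0.1, 8.7, 0, 0, 0], [-1, 0, -0.1, 8.7, 0, 0, 0], [-1, 0, -0.1, 8.7, 0, 0, 0]],
  ],
)

```text
time: 1.65
tcp_pos: [0.4576, -0.3596, 0.0564]
tool_rot: [[0.993, 0.12, 0.002], [0.12, -0.993, -0.003], [0.002, 0.003, -1.0]]
wrist_force: [-3.2, 0.1, 3.7]
width: -0.0003
grasp_force: 1.9
```

Call:
arm_command(
  moves=[
    [[-1, 0, 0, 0.15, 0, 0, 0], [-1, 0, 0, 0.3, 0, 0, 0], [-1, 0, 0, 0.3, 0, 0, 0], [-1, 0, 0, 0.3, 0, 0, 0], [-1, 0, 0, 0.3, 0, 0, 0], [-1, 0, 0, 0.3, 0, 0, 0]],
  ],
)

```text
time: 2.15
tcp_pos: [0.4578, -0.3597, 0.0549]
tool_rot: [[0.993, 0.12, 0.002], [0.12, -0.993, -0.003], [0.001, 0.004, -1.0]]
wrist_force: [-6.0, 1.9, 15.9]
width: 0.0002
grasp_force: 8.0
```

Call:
arm_command(
  moves=[
    [[-1, 0, 0, -1, 0, 0, 0], [-1, 0, 0, -4, 0, 0, 0], [-1, 0, 0, -8, 0, 0, 0], [-1, 0, 0, -12, 0, 0, 0], [-1, 0, 0, -16, 0, 0, 0], [-1, 0, 0, -20, 0, 0, 0], [-1, 0, 0, -24, 0, 0, 0], [-1, 0, 0, -28, 0, 0, 0], [-1, 0, 0, -32, 0, 0, 0], [-1, 0, 0, -32, 0, 0, 0]],
  ],
)

```text
time: 2.98
tcp_pos: [0.46, -0.3605, 0.3829]
tool_rot: [[0.993, 0.121, 0.015], [0.121, -0.993, -0.014], [0.013, 0.016, -1.0]]
wrist_force: [0.3, -0.6, 1.6]
width: -0.0002
grasp_force: 0.0
```

Call:
arm_command(
  moves=[
    [[-1, 2.6, -2.8, 0, 0, 0, 3.3], [-1, 5.2, -5.6, 0, 0, 0, 6.7], [-1, 8, -8.5, 0, 0, 0, 10], [-1, 10.6, -11.3, 0, 0, 0, 13.3], [-1, 13.2, -14.1, 0, 0, 0, 16.7], [-1, 16, -17, 0, 0, 0, 20], [-1, 18.6, -19.8, 0, 0, 0, 23.5], [-1, 21.2, -22.6, 0, 0, 0, 26.7], [-1, 21.2, -22.6, 0, 0, 0, 26.7], [-1, 21.2, -22.6, 0, 0, 0, 26.7]],
  ],
)

```text
time: 3.82
tcp_pos: [0.6412, -0.1058, 0.3704]
tool_rot: [[0.942, -0.334, -0.0], [-0.334, -0.942, 0.0], [-0.0, -0.0, -1.0]]
wrist_force: [-0.7, -1.3, 0.8]
width: -0.0
grasp_force: 0.0
```

```bash
python3 - <<'E'
from h import *
im,P,K,T=cloud("wrist");cv2.imwrite("pics/w2.png",im);s=readout.read_state()
print(s["tcp_pos"],np.array(s["tool_rot"]).round(3).tolist(),s["time"],s["wrist_force"])
q=P.reshape(-1,3);u=np.array([-.339,-.941]);n=np.array([-.941,.339])
b=q[(q[:,2]>.2)&(q[:,2]<.345)&(q[:,1]<0.0)&(abs((q[:,:2]-[.643,-.11])@n)<.04)]
a=(b[:,:2]-[.643,-.11])@u
for k in np.arange(-.1,.06,.02):
    t=b[abs(a-k)<.01]
    if len(t)>5: print(round(k,2),len(t),np.median(t,0).round(4),t.min(0).round(3),t.max(0).round(3))
E
```

```text
[ 0.64051576 -0.10737171  0.37067439] [[0.942, -0.337, -0.0], [-0.337, -0.942, -0.0], [-0.0, 0.0, -1.0]] 3.8667 [ 1.39764267 -0.93373669  1.33283616]
-0.1 211 [ 0.679  -0.0169  0.2613] [ 0.669 -0.027  0.252] [ 0.686 -0.006  0.268]
-0.08 235 [ 0.6721 -0.0356  0.2709] [ 0.662 -0.046  0.26 ] [ 0.679 -0.024  0.277]
-0.06 264 [ 0.6653 -0.0544  0.2806] [ 0.656 -0.065  0.272] [ 0.673 -0.043  0.287]
-0.04 523 [ 0.6596 -0.0753  0.2969] [ 0.644 -0.085  0.282] [ 0.669 -0.062  0.303]
-0.02 667 [ 0.6533 -0.0924  0.3051] [ 0.637 -0.104  0.29 ] [ 0.664 -0.079  0.313]
0.0 777 [ 0.6463 -0.1113  0.3149] [ 0.63  -0.123  0.301] [ 0.657 -0.098  0.323]
0.02 806 [ 0.6397 -0.1294  0.3236] [ 0.623 -0.142  0.31 ] [ 0.651 -0.116  0.33 ]
0.04 76 [ 0.633  -0.1406  0.3166] [ 0.623 -0.144  0.312] [ 0.643 -0.135  0.321]
```

View pics/w2.png

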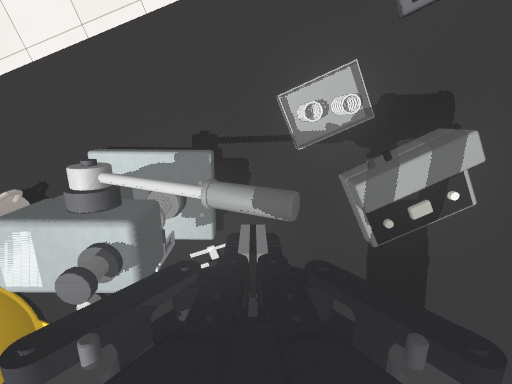

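The grip axis passes through (0.645,-0.108) with its top at z 0.315, about 4.5 mm ahead of the TCP, and the tray is clear of it. I'll press down along the arc.

Call:
arm_command(
  moves=[
    [[-1, 0.45, 0.2, 2, 0, 0, 0], [-1, 0.45, 0.2, 4, 0, 0, 0], [-1, 0.45, 0.4, 5.5, 0, 0, 0], [-1, 0.45, 0.8, 7.0, 0, 0, 0], [-1, 0.45, 1.1, 8.2, 0, 0, 0], [-1, 0.45, 1.4, 9.4, 0, 0, 0], [-1, 0.45, 1.6, 10.4, 0, 0, 0], [-1, 0.45, 1.8, 11.4, 0, 0, 0], [-1, 0.45, 1.8, 11.4, 0, 0, 0]],
  ],
)

```text
time: 4.62
tcp_pos: [0.6378, -0.1295, 0.2572]
tool_rot: [[0.94, -0.341, 0.001], [-0.341, -0.94, -0.003], [0.002, 0.002, -1.0]]
wrist_force: [-1.0, -3.5, 6.7]
width: -0.0003
grasp_force: 3.3
```

Call:
arm_command(
  moves=[
    [[-1, 0, 0.1, 1, 0, 0, 0], [-1, 0, 0.2, 2, 0, 0, 0], [-1, 0, 0.2, 3, 0, 0, 0], [-1, 0, 0.2, 3.6, 0, 0, 0], [-1, 0, 0.2, 4.0, 0, 0, 0], [-1, 0, 0.2, 4.0, 0, 0, 0], [-1, 0, 0.2, 4.0, 0, 0, 0]],
  ],
)

```text
time: 5.2
tcp_pos: [0.6381, -0.1324, 0.2207]
tool_rot: [[0.94, -0.341, 0.004], [-0.341, -0.94, -0.006], [0.005, 0.004, -1.0]]
wrist_force: [-2.6, -4.4, 10.5]
width: -0.0001
grasp_force: 5.1
```

```bash
python3 - <<'E'
from h import *
s=readout.read_state();print(s["tcp_pos"],s["wrist_force"],s["time"])
for n in("top","scene"):
    im,P,K,T=cloud(n);P0=np.load(n+".npz")["P"]
    m=np.hypot(P0[...,0]-.622,P0[...,1]-.062)<.012
    m&=(P0[...,2]>.3)
    print(n,np.median(P0[m],0),np.median(P[m],0),m.sum())
    cv2.imwrite(f"pics/{n}2.png",cv2.resize(im[150:330,150:390] if n=="scene" else im[100:260,200:420],(800,600)))
E
```

```text
[ 0.638097   -0.13236655  0.22074023] [-2.59905147 -4.41975312 10.54457535] 5.2
top [0.62188174 0.06145478 0.31224035] [0.62452616 0.0610925  0.29859674] 37
scene [0.62245616 0.0620495  0.31313094] [0.33525386 0.03250756 0.00487051] 41
```

View pics/scene2.png

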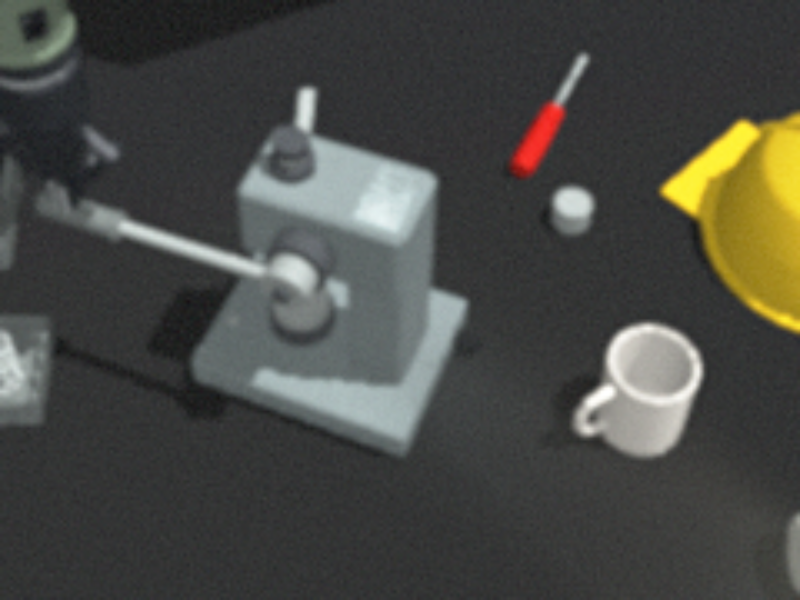

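The scene crop shows the fingers holding the lever about level, with its neighbours untouched. The ram reads about 14 mm down, so I'll go slightly further and hold.

Call:
arm_command(
  moves=[
    [[-1, 0, 0, 0.2, 0, 0, 0], [-1, 0, 0, 0.4, 0, 0, 0], [-1, 0, 0, 0.4, 0, 0, 0], [-1, 0, 0, 0.4, 0, 0, 0], [-1, 0, 0, 0.4, 0, 0, 0], [-1, 0, 0, 0.4, 0, 0, 0], [-1, 0, 0, 0.4, 0, 0, 0], [-1, 0, 0, 0.4, 0, 0, 0], [-1, 0, 0, 0.4, 0, 0, 0], [-1, 0, 0, 0.4, 0, 0, 0]],
  ],
)

```text
time: 6.13
tcp_pos: [0.6381, -0.1324, 0.2172]
tool_rot: [[0.94, -0.341, 0.004], [-0.341, -0.94, -0.006], [0.006, 0.004, -1.0]]
wrist_force: [-4.9, -4.5, 9.6]
width: 0.0002
grasp_force: 5.2
```

Call:
arm_command(
  moves=[
    [[-1, 0, 0, 0, 0, 0, 0], [-1, 0, 0, 0, 0, 0, 0], [-1, 0, 0, 0, 0, 0, 0], [-1, 0, 0, 0, 0, 0, 0], [-1, 0, 0, 0, 0, 0, 0], [-1, 0, 0, 0, 0, 0, 0], [-1, 0, 0, 0, 0, 0, 0], [-1, 0, 0, 0, 0, 0, 0], [-1, 0, 0, 0, 0, 0, 0], [-1, 0, 0, 0, 0, 0, 0]],
  ],
)

```text
time: 6.97
tcp_pos: [0.6381, -0.1324, 0.2172]
tool_rot: [[0.94, -0.341, 0.004], [-0.341, -0.94, -0.006], [0.006, 0.004, -1.0]]
wrist_force: [-3.3, -5.2, 10.9]
width: 0.0001
grasp_force: 5.2
```

```bash
python3 - <<'E'
from h import *
P0=np.load("top.npz")["P"];m=(np.hypot(P0[...,0]-.622,P0[...,1]-.062)<.010)&(P0[...,2]>.3)
Z=np.mean([np.median(cloud("top")[1][m],0)[2] for _ in range(4)])
s=readout.read_state();print(s["tcp_pos"],s["wrist_force"],s["time"],np.median(P0[m],0)[2]-Z)
E
```

```text
[ 0.63809242 -0.13241164  0.21721092] [-3.22595097 -4.87378682  9.68041348] 7.1667 0.014851270854162879
```

The ram is at 14.9 mm and steady, and the TCP height agrees, so I'm handing in.

```bash
python3 -c "
from workcell import robot
print(robot.finish_job())"
```

```text
the job is handed in; nothing more can be done
None
```

I pressed the zero key fully down and released it, then brought the lever down to about 14.9 mm of spring compression (measured from the ram-top depth) and handed the job in while holding it there steadily; no verdict was returned.

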